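# Lay the chasing punches in the tray in order of use

## Robot

A 7-joint arm with a two-finger parallel gripper is mounted at the origin on the work surface. World frame = base frame: x ahead of the robot, y to its left, z up, the work surface at z = 0. Lengths are in m, angles in rad, forces in N, time in s.
With the tool pointing down it reaches from about 0.4 to 0.875 m from the base axis. Payload 6.5 kg.
Tool frame: the origin (TCP) lies on the centre line of the jaws, within the pads' length; the fingertips stand 25 mm ahead of it and the grasp point (between the pads) lies 6 mm ahead of it (robot.tip_reach is the z of the fingertips in the tool frame, in m); z points along the fingers, y is the direction in which the jaws open and shut (so a half turn about z gives the same grasp; the last joint's range is limited). The gripper opens to 88 mm and grips with 3 to 60 N. Pads are 18 mm wide; open, the fingers measure 123 mm over their backs; the gripper's body (75 mm by 187 mm) begins 45 mm behind the grasp point.
Start: joints at [-0.066, 0.536, -0.004, 1.538, 0.003, 1.067, -0.071], TCP at [0.65, 0, 0.264] pointing down, gripper open.
Joint ranges: [-2.7, 2.7], [-0.37, 2.16], [-1.27, 1.26], [0.24, 2.4], [-1.31, 4.45], [0.19, 1.91], [-2.76, 2.76]. Speed limits (rad/s): [2.39, 2.39, 3.14, 3.14, 3.14, 3.14, 3.14].

## Interface

Orientations are given as a 3x3 rotation matrix whose columns are the frame's x, y, z axes.
In Python, from cell import status, imaging, order, robot gives the robot as it stands.
- The arm moves only by the tool drive_tool, never from a script. Its argument "plan" is a list of rows, each a list of 7 numbers: the finger opening in mm, from 0 to 88.1, then the shift along the tool's x, y, z in mm, then the turn, a rotation vector about the tool's x, y, z in rad. A call has 1 to 8 rows; each row shifts and turns the commanded pose from where the row before left it, along the tool's axes as they then stand; what a row does not reach is not made up. A row lasts 1/12 s, in which the tool goes at most 41.7 mm and 7.16 degrees, less where a joint would pass 70% of its speed; a pose out of reach is approached as far as the arm can. A call is refused whole if a number of a shift passes 41.7 or a number of a turn 0.125, either way. A call with a gripper value outside its range is refused whole. The fingers move at their own pace and stop on an object; "newtons" is the grip in N (left out, the last holds). Time passes only in rows, so rows that do not move let the fingers close. It gives the time, the measured TCP pose, the force and the opening at its end, in the units of the state.
- status.state(): the state, without advancing time (a new reading comes with each control period).
- imaging.grab_frame(name): name is "scene" or "side" or "wrist"; returns a dict with "image" (400x640x3 uint8, blue, green, red), "range_z" (400x640 float32, m along the optical axis (not along the pixel's ray), 0 where there is no reading), "fx", "fy", "cx", "cy" (pixels), "rvec" (rotation vector, rad) and "tvec" (3), from world to camera coordinates, as OpenCV has them. Camera axes: x right, y down, z forward; pixel columns grow to the right and rows downward; lengths in m; the calibration is good to about 2 mm. A picture is of the moment at which its call begins.
- order.finish_job(): hands the job in, once; it reports no verdict.
The state is a dict: "time": time; "q": joint angles; "dq": joint speeds; "tau": joint torques, N m; "eef_pos": TCP position; "ee_rot": TCP orientation; "ft_force": force on the tool from outside, world axes, zero at the start; "moment": the same for the moment, N m; "finger_gap": opening from 0.0 (shut) to 1.0 (fully open).
Only numpy, scipy, OpenCV 4.12 (cv2) and the standard library are available. Lean on these libraries where they do the work, as an engineer would, in place of code of your own. Each camera call takes 0.05 s, during which the arm holds its last target.

## Task

Lay the tools in the tray in their order of use, starting at its handle: the fan-bladed chisel in the first lane, next to the handle, and the ball-ended punch in the middle lane, ahead of the block-faced punch already in the last. Lay each one flat and straight along its lane, about midway (either end forward), setting it down gently without dropping it. Leave the block-faced punch and the pointed punch where they are.

Things in the scene. Friction and masses are not known exactly. Their poses are not given: they have to be found in the camera images.
- chisel: Bare steel, lies flat along its x axis. Fan-bladed chisel, 150 mm long: a 16 x 16 mm square shank from x = -75 to +30 mm, then a thin (6 mm) blade that spreads to about 36 mm wide at x = +75 mm. 0.19 kg (varies). Origin: middle of its length, on its underside; z is up, the shank's top is 16 mm above the origin. Best gripped across the shank at the origin.
- ball_punch: Bare steel, lies flat along its x axis. Ball-ended punch, 150 mm long: a 16 x 16 mm square shank, whose underside is 5 mm and top 21 mm above the origin's level, a 26 mm square struck head at x = -75 to -57 mm and a 26 mm ball at x = +49 to +75 mm. 0.27 kg (varies). Origin: middle of its length, level with its underside; z is up. Best gripped across the shank at the origin.
- point_punch: Bare steel, lies flat along its x axis. Bystander, stays on the bench: pointed punch, 150 mm long, a 16 x 16 mm square shank that tapers to a point from x = +25 to +75 mm. Origin: middle of its length, on its underside; z up.
- block_punch: Bare steel, lies flat along its x axis. Bystander, already in the tray's last lane and stays there: punch 150 mm long with a 16 mm square shank, a 32 mm wide, 30 mm long, 22 mm high block face at its +x end and a 22 mm square struck head at -x. Origin: middle of its length, level with its underside; z up.
- tray: Dark wooden tray screwed to the bench, 200 mm (its x) by 234 mm (its y) and 14 mm high over its rim, 6 mm thick floor. Three lanes run along its x, side by side along its y, 76 mm apart, each 188 mm long and 70 mm wide between ribs that rise 5 mm above the floor; the outer rim rises 8 mm above the floor. A flat brass bow handle sticks out 40 mm at its +y end and marks where the order begins. Origin: centre of its underside, z up.
- lane1 (a point): Middle of the first lane (next to the handle), on the tray floor, 6 mm above the bench; x along the lane, z up.
- lane2 (a point): Middle of the middle lane, on the tray floor, 6 mm above the bench; x along the lane, z up.
- lane3 (a point): Middle of the last lane (farthest from the handle), on the tray floor; x along the lane, z up. The block-faced punch lies here.
Things that resemble listed ones, but are neither listed nor needed, are in the scene too. Leave any blue or red look-alike of the ball_punch alone. What is shaped like the chisel but brown or green is not meant.

How it is judged:
At the end, for the whole second after the job is handed in: Chisel in the first lane, ball punch in the middle, block punch in the last: origins within 25 mm of the lane's middle along and across, 6 mm in height, within 0.25 rad of its direction (either way round), at rest. Pointed punch within 25 mm of its start (x of chisel in the frame of lane1 between -0.025 and 0.025 m and y of chisel in the frame of lane1 between -0.025 and 0.025 m and z of chisel in the frame of lane1 between -0.006 and 0.006 m and angle between the x axis of chisel and the x axis of lane1, either way round below 0.25 rad and linear speed of each of chisel, ball_punch, block_punch below 0.02 m/s and x of ball_punch in the frame of lane2 between -0.025 and 0.025 m and y of ball_punch in the frame of lane2 between -0.025 and 0.025 m and z of ball_punch in the frame of lane2 between -0.006 and 0.006 m and angle between the x axis of ball_punch and the x axis of lane2, either way round below 0.25 rad and x of block_punch in the frame of lane3 between -0.025 and 0.025 m and y of block_punch in the frame of lane3 between -0.025 and 0.025 m and z of block_punch in the frame of lane3 between -0.006 and 0.006 m and angle between the x axis of block_punch and the x axis of lane3, either way round below 0.25 rad and distance of point_punch from where it was at the start of the episode below 0.025 m); the robot touches nothing.
It fails at once if the chisel is let go of (or thrown up) with its underside more than 50 mm above the bench (height (world z) of chisel above 0.05 m and contact force between chisel and the fingers below 0.01 N).
It fails at once if the ball-ended punch is let go of (or thrown up) with its underside more than 50 mm above the bench (height (world z) of ball_punch above 0.05 m and contact force between ball_punch and the fingers below 0.01 N).
It fails at once if the pointed punch is moved by more than 25 mm (distance of point_punch from where it was at the start of the episode above 0.025 m).
It fails at once if the block-faced punch is moved by more than 25 mm (distance of block_punch from where it was at the start of the episode above 0.025 m).
It also fails if it takes over 61 s, if anything falls off the work surface, if the arm or the gripper's body presses on something with over 40 N, if the wrist force passes 120 N, or if a joint passes its speed limit or range.

## Working session

There is one attempt and no reset: what is moved stays moved. The work goes in short steps, Python scripts to look and compute and a tool call to move; the robot and the scene stay as the last step left them, time stands still between calls to the robot, and variables do not carry over. Pictures are saved under pics/ and viewed, and the job is handed in when it is done.

Besides the shell and the picture viewer there is one more tool, called after "Call:" in YAML: its name, and indented under it one key for each argument. drive_tool: Moves the arm, as the interface text tells. Its arguments: {"type":"object","properties":{"plan":{"type":"array","items":{"type":"array","items":{"type":"number"}}},"newtons":{"type":"number"}},"required":["plan"]}

```bash
mkdir -p pics; cat > h.py <<'E'
import numpy as np, cv2
from cell import status, imaging, order, robot
def grab(n,f):
    d=imaging.grab_frame(n); cv2.imwrite(f,d["image"]); np.savez(f+'.npz',**d); return d
def world(d):
    R=cv2.Rodrigues(np.array(d["rvec"],float))[0]; t=np.array(d["tvec"],float).ravel()
    z=d["range_z"].astype(float); v,u=np.mgrid[:z.shape[0],:z.shape[1]]
    P=np.stack([(u-d["cx"])/d["fx"]*z,(v-d["cy"])/d["fy"]*z,z],-1)
    W=(P-t)@R; W[z==0]=np.nan; return W
E
python3 - <<'E'
from h import *
for n in ("scene","side","wrist"): grab(n,f"pics/{n}0.png")
s=status.state(); print(s["time"],s["eef_pos"],s["ee_rot"])
E
```

```text
0.15 [6.49571981e-01 2.75050449e-06 2.63068063e-01] [[-1.17953931e-04  9.99999133e-01 -1.31179819e-03]
 [ 9.99999985e-01  1.17788575e-04 -1.26129366e-04]
 [-1.25974742e-04 -1.31181305e-03 -9.99999132e-01]]
```

View pics/scene0.png

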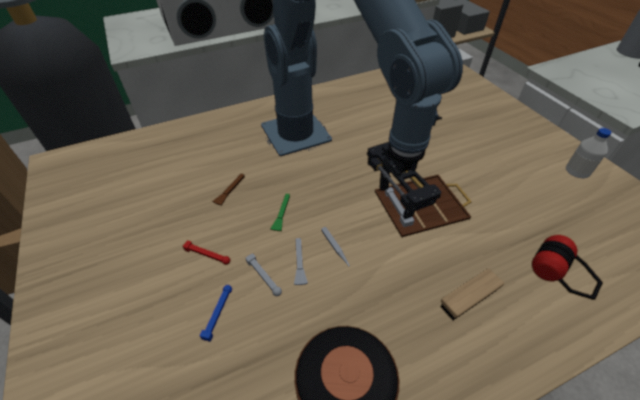

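View pics/side0.png

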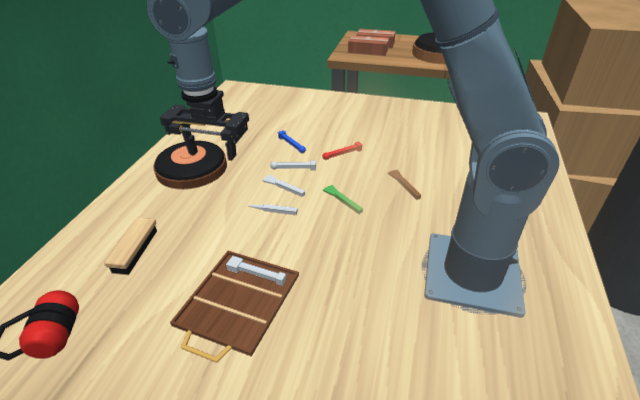

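View pics/wrist0.png

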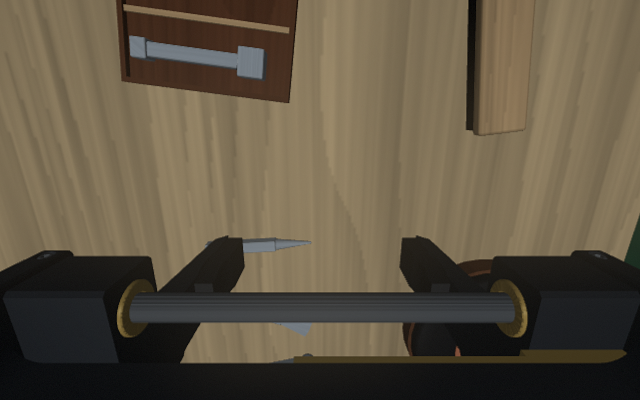

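In the scene view, the grey steel candidates are a two-knobbed bar at (263,275), a fan-bladed bar at (300,262) and a pointed bar at (334,246). The look-alikes are red (206,252), blue (217,312), green (282,212) and brown (229,189). The grey fan-bladed bar fits the chisel and the grey knobbed one fits the ball punch. The tray handle is at (458,194) in scene and (205,347) in side. Next I'll check an enlarged crop and measure.

```bash
python3 - <<'E'
from h import *
a=cv2.imread("pics/scene0.png")[190:350,170:370]; b=cv2.imread("pics/side0.png")[110:230,230:390]
a=cv2.resize(a,(500,400),interpolation=2); b=cv2.resize(b,(533,400)); b=b[:, :300]
cv2.imwrite("pics/crop.png",np.hstack([a,b]))
for n in ("scene","side"):
    d=dict(np.load(f"pics/{n}0.png.npz")); W=world(d); im=d["image"].astype(int)
    sat=im.max(2)-im.min(2)
    m=(W[...,2]>0.006)&(W[...,2]<0.05)&(W[...,0]>.3)&(W[...,0]<.95)&(abs(W[...,1])<.5)
    k,l,st,c=cv2.connectedComponentsWithStats(m.astype(np.uint8),connectivity=8)
    for i in range(1,k):
        if st[i,4]<60: continue
        p=W[l==i]; q=p[:,:2]; r=cv2.minAreaRect((q*1000).astype(np.float32))
        print(n,i,st[i,4],c[i].round(),"rect",np.round(r[0]),np.round(r[1]),round(r[2],1),"z",np.percentile(p[:,2],[5,50,97]).round(4), im[l==i].mean(0).round())
E
```

```text
scene 17 2407 [425. 208.] rect [520. 235.] [277. 214.] 83.4 z [0.0065 0.0098 0.0283] [43. 55. 75.]
scene 39 275 [280. 214.] rect [ 366. -203.] [ 35. 151.] 58.7 z [0.0093 0.0147 0.0197] [ 57. 101.  55.]
scene 91 239 [333. 244.] rect [ 558. -106.] [150.  16.] 3.5 z [0.0098 0.0167 0.0207] [115. 113. 112.]
scene 112 347 [299. 265.] rect [ 563. -215.] [ 35. 148.] 66.7 z [0.0103 0.0154 0.0203] [125. 122. 119.]
scene 117 368 [206. 252.] rect [ 431. -449.] [148.  27.] 41.2 z [0.0114 0.0224 0.029 ] [ 35.  40. 117.]
scene 132 392 [263. 274.] rect [ 565. -326.] [151.  26.] 14.6 z [0.0137 0.0227 0.0285] [115. 113. 111.]
scene 137 152 [587. 267.] rect [914. 472.] [72. 17.] 5.2 z [0.0159 0.0241 0.0358] [34. 41. 47.]
scene 143 325 [549. 277.] rect [896. 356.] [117.  28.] 23.0 z [0.0213 0.0353 0.0489] [23. 28. 61.]
scene 158 1496 [470. 293.] rect [848. 135.] [ 56. 171.] 7.0 z [0.0312 0.0444 0.0476] [ 81. 105. 124.]
scene 183 429 [218. 309.] rect [ 615. -464.] [ 23. 145.] 52.3 z [0.0113 0.0223 0.0277] [116.  64.  45.]
scene 236 938 [335. 358.] rect [ 853. -236.] [229. 152.] 76.4 z [0.0304 0.0464 0.04
[... 422 characters left out ...]
ide 44 251 [283. 185.] rect [ 559. -218.] [ 35. 153.] 73.0 z [0.0074 0.0121 0.017 ] [197. 193. 185.]
side 45 268 [342. 198.] rect [ 371. -190.] [ 39. 151.] 50.8 z [0.0072 0.0123 0.0171] [100. 169. 113.]
side 46 250 [275. 208.] rect [ 558. -102.] [ 22. 150.] 89.8 z [0.0068 0.0134 0.0173] [189. 186. 180.]
side 47 1492 [131. 245.] rect [847. 140.] [ 58. 174.] 6.9 z [0.0103 0.0413 0.0443] [113. 151. 174.]
side 48 4156 [235. 303.] rect [525. 239.] [276. 203.] 82.9 z [0.0062 0.0101 0.0269] [ 87. 113. 142.]
side 89 782 [ 47. 343.] rect [850. 432.] [162.  90.] 59.2 z [0.0198 0.0352 0.0493] [31. 35. 90.]
side 116 76 [220. 326.] rect [527. 300.] [34. 40.] 54.9 z [0.0061 0.0067 0.0087] [ 55.  78. 118.]
```

View pics/crop.png

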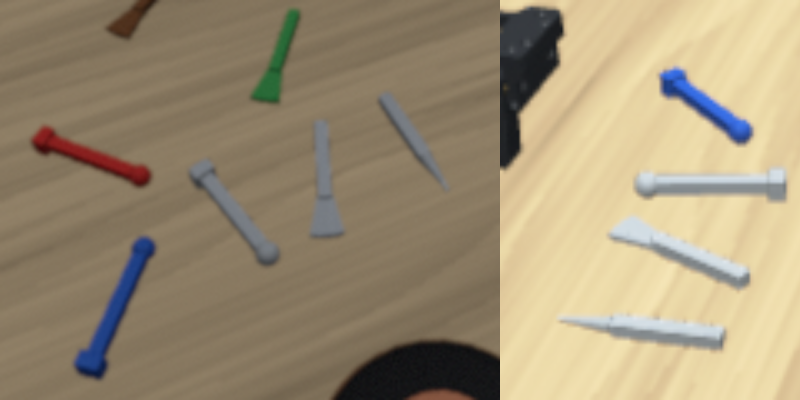

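The crop confirms it: grey ball/head punch, grey fan chisel, grey pointed punch. I'll move over the chisel and rotate the jaws.

Call:
drive_tool:
  plan:
    - [88, -36, -15, 0, 0, 0, 0]
    - [88, -36, -15, 0, 0, 0, 0]
    - [88, -36, -15, 0, 0, 0, 0]
    - [88, -36, -15, 0, 0, 0, 0]
    - [88, -36, -15, 0, 0, 0, 0]
    - [88, -36, -15, 0, 0, 0, 0]
    - [88, 0, 0, 0, 0, 0, -0.12]
    - [88, 0, 0, 0, 0, 0, -0.12]
  newtons: 25

```text
time: 0.82
eef_pos: [0.5583, -0.2195, 0.2636]
ee_rot: [[-0.237, 0.971, -0.001], [0.971, 0.237, -0.001], [-0.001, -0.001, -1.0]]
ft_force: [0.3, 0.8, 0.4]
finger_gap: 1.0
```

Call:
drive_tool:
  plan:
    - [88, 0, 0, 0, 0, 0, -0.12]
    - [88, 0, 0, 0, 0, 0, -0.12]
    - [88, 0, 0, 0, 0, 0, -0.12]
    - [88, 0, 0, 0, 0, 0, -0.12]
    - [88, 0, 0, 0, 0, 0, -0.12]
    - [88, 0, 0, 0, 0, 0, -0.12]
    - [88, 0, 0, 0, 0, 0, -0.12]
    - [88, 0, 0, 0, 0, 0, -0.12]

```text
time: 1.48
eef_pos: [0.5598, -0.216, 0.2634]
ee_rot: [[-0.934, 0.357, -0.001], [0.357, 0.934, 0.0], [0.001, -0.0, -1.0]]
ft_force: [-0.2, 0.1, 0.1]
finger_gap: 1.0
```

```bash
python3 - <<'E'
from h import *
d=grab("wrist","pics/w1.png"); W=world(d)
s=status.state(); print(s["time"],s["eef_pos"],np.round(s["ee_rot"],3))
for n in ("wrist",):
    im=d["image"].astype(int)
    m=(W[...,2]>0.004)&(W[...,2]<0.05)
    k,l,st,c=cv2.connectedComponentsWithStats(m.astype(np.uint8),connectivity=8)
    for i in range(1,k):
        if st[i,4]<200: continue
        p=W[l==i]; q=p[:,:2]; r=cv2.minAreaRect((q*1000).astype(np.float32))
        print(n,i,st[i,4],c[i].round(),"rect",np.round(r[0]),np.round(r[1]),round(r[2],1),"z",np.percentile(p[:,2],[5,50,97]).round(4), im[l==i].mean(0).round())
E
```

```text
1.5333 [ 0.55973159 -0.21613814  0.26339725] [[-0.937  0.351 -0.001]
 [ 0.351  0.937  0.   ]
 [ 0.001 -0.    -1.   ]]
wrist 1 1701 [271.  46.] rect [ 391. -219.] [36. 90.] 61.1 z [0.0097 0.0121 0.0174] [ 57. 103.  52.]
wrist 2 9561 [597.  57.] rect [545. 144.] [100. 141.] 83.0 z [0.0052 0.0099 0.0284] [52. 61. 73.]
wrist 4 1449 [399. 131.] rect [ 559. -105.] [150.  17.] 3.5 z [0.0092 0.0158 0.0177] [113. 111. 106.]
wrist 5 2308 [106. 139.] rect [ 429. -447.] [150.  26.] 42.3 z [0.0102 0.0213 0.0268] [ 42.  53. 116.]
wrist 6 1657 [320. 177.] rect [ 561. -216.] [ 36. 149.] 67.9 z [0.0107 0.0154 0.0176] [124. 120. 114.]
wrist 7 1798 [244. 201.] rect [ 565. -324.] [149.  26.] 14.5 z [0.0104 0.0213 0.0269] [111. 109. 104.]
wrist 8 859 [178. 248.] rect [ 595. -446.] [24. 96.] 54.6 z [0.0113 0.0211 0.0258] [111.  68.  57.]
wrist 9 365 [630. 256.] rect [822. 153.] [ 8. 44.] 4.6 z [0.0052 0.0165 0.0418] [29. 39. 46.]
wrist 10 2826 [376. 336.] rect [ 824. -226.] [219.  78.] 74.0 z [0.0154 0.0422 0.0496] [23. 26. 31.]
```

View pics/w1.png

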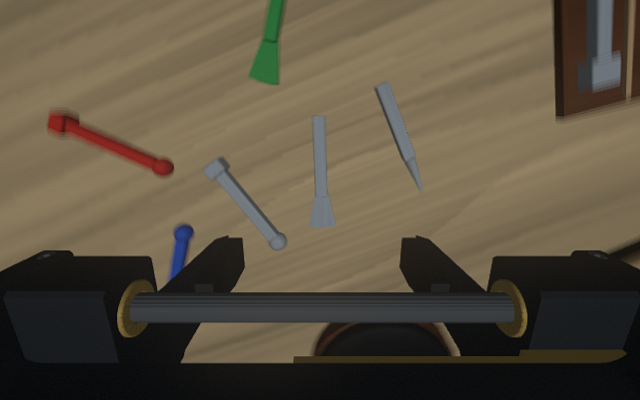

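```bash
cat >> h.py <<'E'
def comp(W,center,zmin=.004,zmax=.05,rad=.09):
    m=(W[...,2]>zmin)&(W[...,2]<zmax)
    k,l,st,c=cv2.connectedComponentsWithStats(m.astype(np.uint8),connectivity=8)
    best=min((np.linalg.norm(np.nanmean(W[l==i][:,:2],0)-center),i) for i in range(1,k) if st[i,4]>150)
    return W[l==best[1]]
def fit(p,shank,ang0):
    # iterative: axis from shank points in [shank] window along the axis (relative to mid-length)
    a=ang0
    for _ in range(6):
        ax=np.array([np.cos(a),np.sin(a)]); n=np.array([-ax[1],ax[0]])
        s=p[:,:2]@ax; t=p[:,:2]@n; mid=(s.min()+s.max())/2
        w=(s-mid>shank[0])&(s-mid<shank[1])&(p[:,2]>np.median(p[:,2])-.004)
        bins=np.linspace(*shank,9); S=[];T=[]
        for b0,b1 in zip(bins[:-1],bins[1:]):
            k=w&(s-mid>=b0)&(s-mid<b1)
            if k.sum()>4: S.append((b0+b1)/2); T.append((t[k].min()+t[k].max())/2)
        f=np.polyfit(S,T,1); a+=np.arctan(f[0])
    return (ax*mid+n*f[1]).round(4), round(np.degrees(a),2), round(s.max()-s.min(),4)
E
python3 - <<'E'
from h import *
d=dict(np.load("pics/w1.png.npz")); W=world(d)
print(fit(comp(W,[.561,-.216]),(-.07,.025),np.radians(-20)))
print(fit(comp(W,[.565,-.324]),(-.05,.04),np.radians(14.5)))
d=dict(np.load("pics/side0.png.npz")); W=world(d)
print(fit(comp(W,[.561,-.216]),(-.07,.025),np.radians(-20)))
print(fit(comp(W,[.565,-.324]),(-.05,.04),np.radians(14.5)))
# tray: rim outline in side view
m=(W[...,2]>.003)&(W[...,2]<.04)&(W[...,0]>.38)&(W[...,0]<.68)&(W[...,1]>.05)&(W[...,1]<.42)
p=W[m]; a=np.radians(-7)
for a_ in (-6,-6.5,-7,-7.5,-8):
    a=np.radians(a_);x=np.array([np.cos(a),np.sin(a)]);y=np.array([-x[1],x[0]])
    s=p[:,:2]@x;t=p[:,:2]@y
    k=t<np.percentile(t,80)
    print(a_,"len x",np.ptp(s[k]).round(4),"mid",(s[k].min()+s[k].max())/2,"tmin",t.min(),"tmax",t.max(), "center", x*(s[k].min()+s[k].max())/2+y*(t.min()+.117))
E
```

```text
(array([ 0.5605, -0.2183]), np.float64(-19.64), np.float64(0.1493))
(array([ 0.5655, -0.3245]), np.float64(14.03), np.float64(0.149))
(array([ 0.5599, -0.2145]), np.float64(-20.49), np.float64(0.1532))
(array([ 0.5639, -0.3184]), np.float64(14.36), np.float64(0.147))
-6 len x 0.288 mid 0.49430424718644655 tmin 0.12681161239379077 tmax 0.4819082741260168 center [0.51708165 0.19080712]
-6.5 len x 0.2893 mid 0.49187214882909097 tmin 0.13004895996114008 tmax 0.48710645627740784 center [0.51667706 0.18977939]
-7 len x 0.2907 mid 0.4894025925032416 tmin 0.13327640379668335 tmax 0.49226754338624396 center [0.51625568 0.18876771]
-7.5 len x 0.2921 mid 0.48689576627517395 tmin 0.1364936981180769 tmax 0.49739114241576005 center [0.51581787 0.18777237]
-8 len x 0.2934 mid 0.48435186104941086 tmin 0.13970059791590192 tmax 0.502476863184053 center [0.515364   0.18679365]
```

Call:
drive_tool:
  plan:
    - [60, 0, -1, 40, 0, 0, 0]
    - [60, 0, 0, 40, 0, 0, 0]
    - [60, 0, 0, 40, 0, 0, 0]
    - [60, 0, 0, 40, 0, 0, 0]
    - [60, 0, 0, 35, 0, 0, 0]
    - [60, 0, 0, 20, 0, 0, 0]
    - [60, 0, 0, 10, 0, 0, 0]
    - [60, 0, 0, 4, 0, 0, 0]

```text
time: 2.2
eef_pos: [0.5587, -0.2166, 0.033]
ee_rot: [[-0.931, 0.364, -0.003], [0.364, 0.931, 0.001], [0.003, -0.0, -1.0]]
ft_force: [0.3, 0.2, 1.0]
finger_gap: 0.68
```

Call:
drive_tool:
  plan:
    - [60, 0, 0, 3, 0, 0, 0]
    - [60, 0, 0, 2, 0, 0, 0]
    - [60, 0, 0, 0, 0, 0, 0]

```text
time: 2.45
eef_pos: [0.5605, -0.2173, 0.0308]
ee_rot: [[-0.932, 0.363, 0.002], [0.363, 0.932, -0.001], [-0.002, 0.0, -1.0]]
ft_force: [-0.1, 0.4, -0.7]
finger_gap: 0.682
```

Call:
drive_tool:
  plan:
    - [0, 0, 0, 0, 0, 0, 0]
    - [0, 0, 0, 0, 0, 0, 0]
    - [0, 0, 0, 0, 0, 0, 0]
    - [0, 0, 0, 0, 0, 0, 0]
    - [0, 0, 0, 0, 0, 0, 0]
    - [0, 0, 0, 0, 0, 0, 0]
    - [0, 0, 0, 0, 0, 0, 0]
    - [0, 0, 0, 0, 0, 0, 0]
  newtons: 35

```text
time: 3.12
eef_pos: [0.5596, -0.2171, 0.0298]
ee_rot: [[-0.932, 0.363, -0.0], [0.363, 0.932, -0.0], [-0.0, -0.0, -1.0]]
ft_force: [-0.1, -0.9, 0.6]
finger_gap: 0.176
```

Call:
drive_tool:
  plan:
    - [0, 0, 0, -10, 0, 0, 0]
    - [0, 0, 0, -20, 0, 0, 0]
    - [0, 0, 0, -30, 0, 0, 0]
    - [0, 0, 0, -30, 0, 0, 0]
    - [0, 0, 0, -30, 0, 0, 0]
    - [0, 0, 0, -30, 0, 0, 0]
    - [0, 0, 0, -10, 0, 0, 0]
    - [0, 0, 0, 0, 0, 0, 0]

```text
time: 3.78
eef_pos: [0.5612, -0.2174, 0.1927]
ee_rot: [[-0.932, 0.362, 0.005], [0.362, 0.932, -0.002], [-0.005, 0.0, -1.0]]
ft_force: [0.3, -0.8, -2.8]
finger_gap: 0.175
```

```bash
python3 - <<'E'
from h import *
d=grab("wrist","pics/w2.png")
s=status.state(); print(s["time"],s["eef_pos"],s["finger_gap"],s["ft_force"])
E
```

```text
3.8333 [ 0.55988353 -0.21702211  0.19031922] 0.17792498382044145 [ 0.64688074 -0.2252468  -2.84473549]
```

View pics/w2.png

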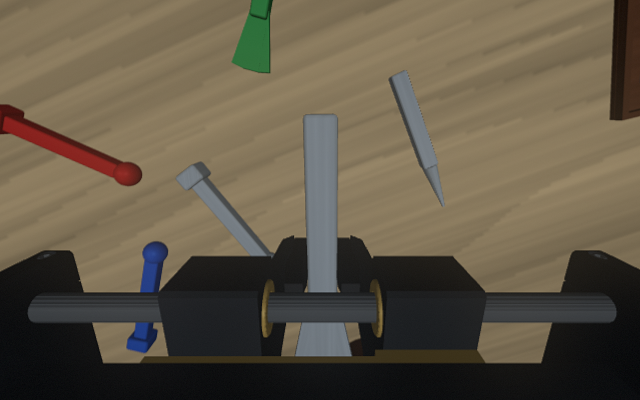

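Chisel held straight (vertical bar at (320,115–355)). Carry it towards the tray.

Call:
drive_tool:
  plan:
    - [0, 5, 18, 0, 0, 0, 0]
    - [0, 11, 37, 0, 0, 0, 0]
    - [0, 11, 37, 0, 0, 0, 0]
    - [0, 11, 37, 0, 0, 0, 0]
    - [0, 11, 37, 0, 0, 0, 0]
    - [0, 11, 37, 0, 0, 0, 0]
    - [0, 11, 37, 0, 0, 0, 0]
    - [0, 11, 37, 0, 0, 0, 0]

```text
time: 4.5
eef_pos: [0.5818, 0.0725, 0.1871]
ee_rot: [[-0.932, 0.362, -0.004], [0.362, 0.932, -0.001], [0.004, -0.002, -1.0]]
ft_force: [0.1, -0.3, -1.9]
finger_gap: 0.175
```

Call:
drive_tool:
  plan:
    - [0, 11, 37, 0, 0, 0, 0]
    - [0, 11, 37, 0, 0, 0, 0]
    - [0, 11, 37, 0, 0, 0, 0]
    - [0, 11, 37, 0, 0, 0, 0]
    - [0, 11, 37, 0, 0, 0, -0.06]
    - [0, 6, 20, 0, 0, 0, -0.06]
    - [0, 0, 0, 0, 0, 0, -0.06]
    - [0, 0, 0, 0, 0, 0, -0.06]

```text
time: 5.17
eef_pos: [0.5974, 0.2864, 0.1863]
ee_rot: [[-0.992, 0.123, -0.005], [0.123, 0.992, -0.001], [0.005, -0.001, -1.0]]
ft_force: [0.2, -0.6, -3.0]
finger_gap: 0.175
```

Call:
drive_tool:
  plan:
    - [0, 0, 0, 0, 0, 0, 0]
    - [0, 0, 0, 0, 0, 0, 0]

```text
time: 5.33
eef_pos: [0.5987, 0.2834, 0.1872]
ee_rot: [[-0.991, 0.132, -0.003], [0.132, 0.991, -0.002], [0.003, -0.002, -1.0]]
ft_force: [0.2, 0.4, -1.3]
finger_gap: 0.176
```

```bash
python3 - <<'E'
from h import *
d=grab("wrist","pics/w3.png")
s=status.state(); print(s["time"],s["eef_pos"],np.round(s["ee_rot"],3),s["finger_gap"])
E
```

```text
5.3833 [0.5989763  0.28331447 0.18779449] [[-0.991  0.133 -0.003]
 [ 0.133  0.991 -0.001]
 [ 0.002 -0.002 -1.   ]] 0.17527774379828545
```

View pics/w3.png

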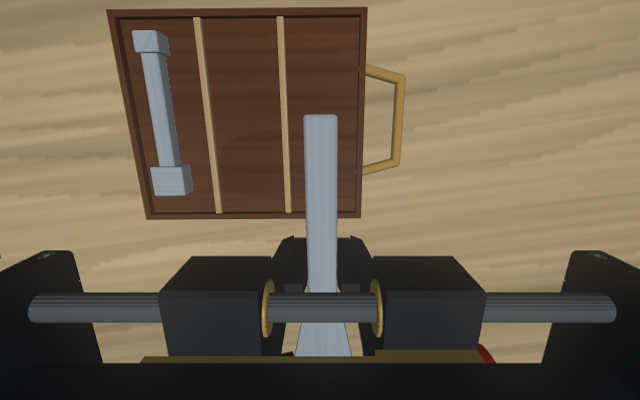

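The tray is fully in view: rim corners (107,10), (367,7), (360,218), (148,219), handle on the right at (400,120).

```bash
python3 - <<'E'
from h import *
d=dict(np.load("pics/w3.png.npz"))
R=cv2.Rodrigues(d["rvec"].astype(float))[0]; t=d["tvec"].astype(float).ravel(); C=-R.T@t
def ray(u,v,z):
    r=R.T@np.array([(u-d["cx"])/d["fx"],(v-d["cy"])/d["fy"],1]); return (C+r*(z-C[2])/r[2])[:2]
P=np.array([ray(u,v,.014) for u,v in [(107,10),(367,7),(360,218),(148,219)]])
c=P.mean(0); print("corners",P.round(4),"c",c.round(4))
xa=(P[2]+P[3]-P[0]-P[1])/2; ya=(P[1]+P[2]-P[0]-P[3])/2
print(np.linalg.norm(xa),np.linalg.norm(ya),np.degrees(np.arctan2(xa[1],xa[0])),np.degrees(np.arctan2(-ya[0],ya[1])))
W=world(d); k=(W[...,2]>.003)&(W[...,2]<.04)
for (u,v) in [(150,100),(107+6,16),(250,100),(335,60)]: print(u,v,W[v,u].round(4))
q=comp(W,[.51,.15]); r=cv2.minAreaRect((q[:,:2]*1000).astype(np.float32)); print(r)
p=np.array([ray(*x,.018) for x in [(151,100)]]);print(p)
a=np.radians(-7.0);y=np.array([-np.sin(a),np.cos(a)])
print("lanes",[(c+k*.076*y).round(4) for k in (1,0,-1)])
E
```

```text
corners [[0.411  0.114 ]
 [0.4398 0.3452]
 [0.638  0.3199]
 [0.6087 0.0903]] c [0.5244 0.2173]
0.1994846740400036 0.2322262196626506 -7.057889740343359 -7.197380374975116
150 100 [0.4914 0.1356 0.0252]
113 16 [0.4161 0.1176 0.0138]
250 100 [0.5023 0.224  0.0067]
335 60 [0.4776 0.3121 0.0068]
((525.983154296875, 235.89710998535156), (274.7550048828125, 200.95875549316406), 82.90652465820312)
[[0.49059409 0.13252945]]
lanes [array([0.5336, 0.2928]), array([0.5244, 0.2173]), array([0.5151, 0.1419])]
```

Call:
drive_tool:
  plan:
    - [0, 20, 1, 0, 0, 0, 0.005]
    - [0, 26, 0, 0, 0, 0, 0]
    - [0, 20, 0, 0, 0, 0, 0]
    - [0, 0, 0, 30, 0, 0, 0]
    - [0, 0, 0, 30, 0, 0, 0]
    - [0, 0, 0, 30, 0, 0, 0]
    - [0, 0, 0, 25, 0, 0, 0]
    - [0, 0, 0, 10, 0, 0, 0]

```text
time: 6.05
eef_pos: [0.5323, 0.2921, 0.0608]
ee_rot: [[-0.991, 0.137, -0.005], [0.137, 0.991, -0.003], [0.005, -0.004, -1.0]]
ft_force: [-0.3, 0.6, -3.1]
finger_gap: 0.177
```

Call:
drive_tool:
  plan:
    - [0, 0, 0, 10, 0, 0, 0]
    - [0, 0, 0, 5, 0, 0, 0]
    - [0, 0, 0, 3, 0, 0, 0]
    - [0, 0, 0, 0, 0, 0, 0]
    - [0, 0, 0, 0, 0, 0, 0]
    - [0, 0, 0, 0, 0, 0, 0]

```text
time: 6.55
eef_pos: [0.5352, 0.2944, 0.0478]
ee_rot: [[-0.991, 0.135, 0.002], [0.135, 0.991, 0.001], [-0.001, 0.001, -1.0]]
ft_force: [-0.4, -0.1, -1.5]
finger_gap: 0.176
```

Call:
drive_tool:
  plan:
    - [0, 0, 0, 4, 0, 0, 0]
    - [0, 0, 0, 3, 0, 0, 0]
    - [0, 0, 0, 1, 0, 0, 0]
    - [0, 0, 0, 1, 0, 0, 0]
    - [0, 0, 0, 0, 0, 0, 0]
    - [0, 0, 0, 0, 0, 0, 0]

```text
time: 7.05
eef_pos: [0.5344, 0.294, 0.0376]
ee_rot: [[-0.991, 0.135, -0.0], [0.135, 0.991, -0.0], [0.0, -0.0, -1.0]]
ft_force: [0.3, -1.1, -1.8]
finger_gap: 0.175
```

Call:
drive_tool:
  plan:
    - [0, 0, 0, 1, 0, 0, 0]
    - [0, 0, 0, 0.5, 0, 0, 0]
    - [0, 0, 0, 0, 0, 0, 0]
    - [0, 0, 0, 0, 0, 0, 0]

```text
time: 7.38
eef_pos: [0.5344, 0.294, 0.0362]
ee_rot: [[-0.991, 0.135, -0.0], [0.135, 0.991, -0.0], [0.0, -0.0, -1.0]]
ft_force: [0.2, -1.3, -2.2]
finger_gap: 0.176
```

Call:
drive_tool:
  plan:
    - [0, 0, 0, 0.6, 0, 0, 0]
    - [0, 0, 0, 0, 0, 0, 0]
    - [0, 0, 0, 0, 0, 0, 0]
    - [17, 0, 0, 0, 0, 0, 0]
    - [20, 0, 0, 0, 0, 0, 0]
    - [25, 0, 0, 0, 0, 0, 0]
    - [27, 0, 0, 0, 0, 0, 0]
    - [27, 0, 0, 0, 0, 0, 0]

```text
time: 8.05
eef_pos: [0.5345, 0.2941, 0.0356]
ee_rot: [[-0.991, 0.135, 0.0], [0.135, 0.991, 0.0], [-0.0, 0.0, -1.0]]
ft_force: [-0.6, -0.4, 0.1]
finger_gap: 0.308
```

Call:
drive_tool:
  plan:
    - [27, 0, 0, -10, 0, 0, 0]
    - [27, 0, 0, -20, 0, 0, 0]
    - [27, 0, 0, -40, 0, 0, 0]
    - [27, 0, 0, -40, 0, 0, 0]
    - [27, 0, 0, -40, 0, 0, 0]
    - [60, 0, 0, -10, 0, 0, 0]
    - [60, 0, 0, 0, 0, 0, 0]
    - [60, 0, 0, 0, 0, 0, 0]

```text
time: 8.72
eef_pos: [0.5345, 0.2939, 0.1961]
ee_rot: [[-0.991, 0.135, 0.001], [0.135, 0.991, 0.0], [-0.001, 0.0, -1.0]]
ft_force: [0.1, -0.6, -1.3]
finger_gap: 0.508
```

```bash
python3 - <<'E'
from h import *
d=grab("side","pics/s4.png")
s=status.state(); print(s["time"],s["eef_pos"],np.round(s["ee_rot"],3),s["finger_gap"],s["ft_force"])
E
```

```text
8.7667 [0.53386234 0.29343735 0.19473306] [[-0.991  0.135 -0.001]
 [ 0.135  0.991 -0.001]
 [ 0.001 -0.001 -1.   ]] 0.5587419901378543 [ 0.11943368 -0.45101459  0.04163405]
```

View pics/s4.png

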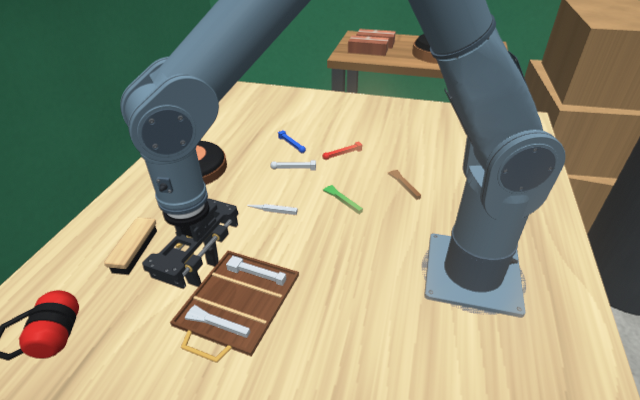

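The chisel lies in lane 1 at (217,322), straight. Next, the ball punch.

Call:
drive_tool:
  plan:
    - [60, -3.5, -19, 0, 0, 0, 0]
    - [60, -7.1, -38, 0, 0, 0, 0]
    - [60, -7.1, -38, 0, 0, 0, 0]
    - [60, -7.1, -38, 0, 0, 0, 0]
    - [60, -7.1, -38, 0, 0, 0, 0]
    - [60, -7.1, -38, 0, 0, 0, 0]
    - [60, -7.1, -38, 0, 0, 0, 0]
    - [60, -7.1, -38, 0, 0, 0, 0]

```text
time: 9.43
eef_pos: [0.547, 0.0025, 0.1936]
ee_rot: [[-0.991, 0.135, -0.004], [0.135, 0.991, -0.0], [0.004, -0.001, -1.0]]
ft_force: [-0.1, 0.2, -0.5]
finger_gap: 0.68
```

Call:
drive_tool:
  plan:
    - [60, -7.1, -38, 0, 0, 0, 0]
    - [60, -7.1, -38, 0, 0, 0, 0]
    - [60, -7.1, -38, 0, 0, 0, 0]
    - [60, -7.1, -38, 0, 0, 0, 0]
    - [60, -7.1, -38, 0, 0, 0, 0]
    - [60, -7.1, -38, 0, 0, 0, 0]
    - [60, -7.1, -38, 0, 0, 0, 0]
    - [60, -7.1, -38, 0, 0, 0, 0]

```text
time: 10.1
eef_pos: [0.5622, -0.3059, 0.1931]
ee_rot: [[-0.991, 0.135, -0.004], [0.135, 0.991, 0.002], [0.004, 0.001, -1.0]]
ft_force: [1.7, 0.6, 0.3]
finger_gap: 0.681
```

Call:
drive_tool:
  plan:
    - [60, -3.5, -19, 0, 0, 0, 0]
    - [60, 0, 0, 0, 0, 0, -0.1]
    - [60, 0, 0, 0, 0, 0, -0.1]
    - [60, 0, 0, 0, 0, 0, -0.1]
    - [60, 0, 0, 0, 0, 0, -0.085]
    - [60, 0, 0, 0, 0, 0, 0]
    - [60, 0, 0, 0, 0, 0, 0]

```text
time: 10.68
eef_pos: [0.5637, -0.3233, 0.1937]
ee_rot: [[-0.97, -0.244, -0.003], [-0.244, 0.97, 0.002], [0.002, 0.002, -1.0]]
ft_force: [-0.2, 0.5, -0.9]
finger_gap: 0.677
```

```bash
python3 - <<'E'
from h import *
d=grab("wrist","pics/w5.png");W=world(d)
s=status.state(); print(s["time"],s["eef_pos"],np.round(s["ee_rot"],3),s["finger_gap"])
print(fit(comp(W,[.565,-.324]),(-.05,.04),np.radians(14.5)))
E
```

```text
10.7333 [ 0.56390274 -0.32337779  0.19407924] [[-0.97  -0.244 -0.002]
 [-0.244  0.97   0.001]
 [ 0.002  0.002 -1.   ]] 0.6785134231044838
(array([ 0.5648, -0.3254]), np.float64(13.89), np.float64(0.1457))
```

View pics/w5.png

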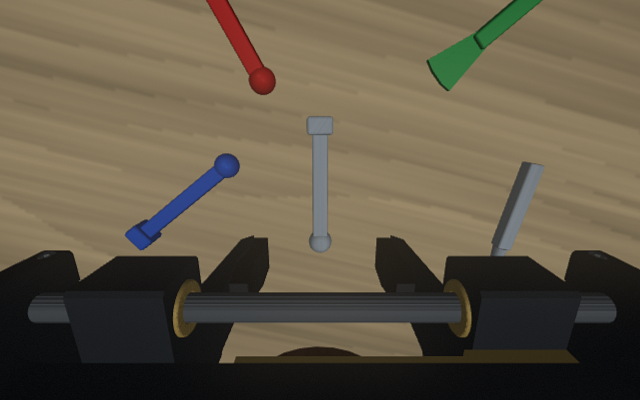

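The grey ball punch is centred between the jaws at (320,180), square to them. Descend.

Call:
drive_tool:
  plan:
    - [60, 0, -1, 30, 0, 0, 0]
    - [60, 0, 0, 35, 0, 0, 0]
    - [60, 0, 0, 35, 0, 0, 0]
    - [60, 0, 0, 30, 0, 0, 0]
    - [60, 0, 0, 20, 0, 0, 0]
    - [60, 0, 0, 10, 0, 0, 0]
    - [60, 0, 0, 0, 0, 0, 0]
    - [60, 0, 0, 0, 0, 0, 0]

```text
time: 11.4
eef_pos: [0.5651, -0.3247, 0.0359]
ee_rot: [[-0.969, -0.246, -0.0], [-0.246, 0.969, -0.0], [0.0, -0.0, -1.0]]
ft_force: [0.4, -1.1, 0.7]
finger_gap: 0.68
```

Call:
drive_tool:
  plan:
    - [60, 0, 0, 1, 0, 0, 0]
    - [60, 0, 0, 0, 0, 0, 0]
    - [60, 0, 0, 0, 0, 0, 0]

```text
time: 11.65
eef_pos: [0.5657, -0.3252, 0.036]
ee_rot: [[-0.969, -0.246, 0.002], [-0.246, 0.969, -0.001], [-0.002, -0.002, -1.0]]
ft_force: [0.4, -0.4, 0.2]
finger_gap: 0.686
```

Call:
drive_tool:
  plan:
    - [60, 0, 0, 3, 0, 0, 0]
    - [60, 0, 0, 1, 0, 0, 0]
    - [0, 0, 0, 0, 0, 0, 0]
    - [0, 0, 0, 0, 0, 0, 0]
    - [0, 0, 0, 0, 0, 0, 0]
    - [0, 0, 0, 0, 0, 0, 0]
    - [0, 0, 0, 0, 0, 0, 0]
    - [0, 0, 0, 0, 0, 0, 0]
  newtons: 40

```text
time: 12.32
eef_pos: [0.5649, -0.3247, 0.0306]
ee_rot: [[-0.969, -0.247, -0.0], [-0.247, 0.969, -0.0], [0.0, 0.0, -1.0]]
ft_force: [-0.3, 0.1, -1.3]
finger_gap: 0.249
```

Call:
drive_tool:
  plan:
    - [0, 0, 0, 0, 0, 0, 0]
    - [0, 0, 0, 0, 0, 0, 0]
    - [0, 0, 0, 0, 0, 0, 0]

```text
time: 12.57
eef_pos: [0.5649, -0.3246, 0.0307]
ee_rot: [[-0.969, -0.247, 0.0], [-0.247, 0.969, 0.0], [-0.0, 0.0, -1.0]]
ft_force: [0.8, -0.1, 0.3]
finger_gap: 0.175
```

Call:
drive_tool:
  plan:
    - [0, 0, 0, -10, 0, 0, 0]
    - [0, 0, 0, -20, 0, 0, 0]
    - [0, 0, 0, -30, 0, 0, 0]
    - [0, 0, 0, -30, 0, 0, 0]
    - [0, 0, 0, -30, 0, 0, 0]
    - [0, 0, 0, -30, 0, 0, 0]
    - [0, 0, 0, -10, 0, 0, 0]
    - [0, 0, 0, 0, 0, 0, 0]

```text
time: 13.23
eef_pos: [0.5664, -0.3255, 0.1938]
ee_rot: [[-0.969, -0.246, 0.005], [-0.246, 0.969, -0.003], [-0.004, -0.004, -1.0]]
ft_force: [0.2, -0.7, -2.4]
finger_gap: 0.18
```

```bash
python3 - <<'E'
from h import *
d=grab("wrist","pics/w6.png")
s=status.state(); print(s["time"],s["eef_pos"],s["finger_gap"],s["ft_force"],s["moment"])
E
```

```text
13.2833 [ 0.56507282 -0.32490484  0.19119071] 0.17805240151595755 [-0.30646677 -1.3331375  -2.66910921] [ 0.09103601 -0.04869827 -0.04518433]
```

View pics/w6.png

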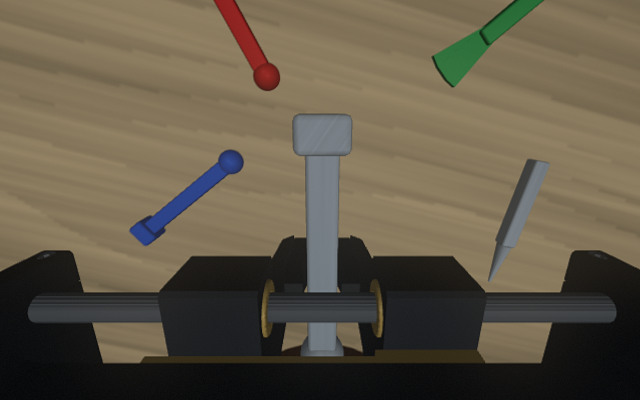

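Call:
drive_tool:
  plan:
    - [0, -3.4, 19.1, 0, 0, 0, 0]
    - [0, -6.75, 38.2, 0, 0, 0, 0]
    - [0, -6.75, 38.2, 0, 0, 0, 0]
    - [0, -6.75, 38.2, 0, 0, 0, 0]
    - [0, -6.75, 38.2, 0, 0, 0, 0]
    - [0, -6.75, 38.2, 0, 0, 0, 0]
    - [0, -6.75, 38.2, 0, 0, 0, 0]
    - [0, -6.75, 38.2, 0, 0, 0, 0]

```text
time: 13.95
eef_pos: [0.5412, -0.0329, 0.1882]
ee_rot: [[-0.969, -0.247, -0.004], [-0.247, 0.969, 0.0], [0.004, 0.001, -1.0]]
ft_force: [1.2, 0.0, -2.5]
finger_gap: 0.176
```

Call:
drive_tool:
  plan:
    - [0, -6.75, 38.2, 0, 0, 0, 0]
    - [0, -6.75, 38.2, 0, 0, 0, 0]
    - [0, -6.75, 38.2, 0, 0, 0, 0]
    - [0, -6.75, 38.2, 0, 0, 0, 0]
    - [0, -6.75, 38.2, 0, 0, 0, 0]
    - [0, -6.75, 38.2, 0, 0, 0, 0]
    - [0, -3.4, 19.1, 0, 0, 0, 0]
    - [0, 0, 0, 0, 0, 0, 0.073]

```text
time: 14.62
eef_pos: [0.5215, 0.2232, 0.1884]
ee_rot: [[-0.983, -0.184, -0.004], [-0.184, 0.983, 0.003], [0.003, 0.004, -1.0]]
ft_force: [0.5, -1.0, -1.8]
finger_gap: 0.175
```

Call:
drive_tool:
  plan:
    - [0, 0, 0, 0, 0, 0, 0.1]
    - [0, 0, 0, 0, 0, 0, 0.1]
    - [0, 0, 0, 0, 0, 0, 0.1]
    - [0, 0, 0, 30, 0, 0, 0]
    - [0, 0, 0, 30, 0, 0, 0]
    - [0, 0, 0, 20, 0, 0, 0]
    - [0, 0, 0, 0, 0, 0, 0]
    - [0, 0, 0, 0, 0, 0, 0]

```text
time: 15.28
eef_pos: [0.5227, 0.2161, 0.1083]
ee_rot: [[-0.992, 0.123, -0.005], [0.123, 0.992, -0.002], [0.005, -0.003, -1.0]]
ft_force: [0.4, -0.5, -2.4]
finger_gap: 0.177
```

Call:
drive_tool:
  plan:
    - [0, 0, 1, 20, 0, 0, 0]
    - [0, -1, 0, 20, 0, 0, 0]
    - [0, 0, 0, 15, 0, 0, 0]
    - [0, 0, 0, 5, 0, 0, 0]
    - [0, 0, 0, 3, 0, 0, 0]
    - [0, 0, 0, 0, 0, 0, 0]
    - [0, 0, 0, 0, 0, 0, 0]
    - [0, 0, 0, 0, 0, 0, 0]

```text
time: 15.95
eef_pos: [0.5265, 0.2181, 0.0487]
ee_rot: [[-0.992, 0.124, 0.002], [0.124, 0.992, 0.001], [-0.002, 0.001, -1.0]]
ft_force: [0.7, 1.2, -2.7]
finger_gap: 0.179
```

Call:
drive_tool:
  plan:
    - [0, 1, 0, 4, 0, 0, 0]
    - [0, 0, 0, 3, 0, 0, 0]
    - [0, 0, 0, 1, 0, 0, 0]
    - [0, 0, 0, 0.5, 0, 0, 0]
    - [0, 0, 0, 0, 0, 0, 0]
    - [0, 0, 0, 0, 0, 0, 0]

```text
time: 16.45
eef_pos: [0.5247, 0.2179, 0.0391]
ee_rot: [[-0.992, 0.123, -0.0], [0.123, 0.992, -0.0], [0.0, -0.0, -1.0]]
ft_force: [0.3, -0.2, -3.2]
finger_gap: 0.18
```

Call:
drive_tool:
  plan:
    - [0, 0, 0, 1, 0, 0, 0]
    - [0, 0, 0, 0.8, 0, 0, 0]
    - [0, 0, 0, 0, 0, 0, 0]
    - [0, 0, 0, 0, 0, 0, 0]

```text
time: 16.78
eef_pos: [0.5247, 0.2178, 0.0373]
ee_rot: [[-0.992, 0.123, -0.0], [0.123, 0.992, -0.0], [0.0, -0.0, -1.0]]
ft_force: [-0.2, -0.2, -2.4]
finger_gap: 0.178
```

Call:
drive_tool:
  plan:
    - [0, 0, 0, 0.6, 0, 0, 0]
    - [0, 0, 0, 0, 0, 0, 0]
    - [0, 0, 0, 0, 0, 0, 0]

```text
time: 17.03
eef_pos: [0.5247, 0.2179, 0.0367]
ee_rot: [[-0.992, 0.123, -0.0], [0.123, 0.992, -0.0], [0.0, -0.0, -1.0]]
ft_force: [-0.2, -0.7, -3.4]
finger_gap: 0.176
```

Call:
drive_tool:
  plan:
    - [0, 0, 0, 0.4, 0, 0, 0]
    - [0, 0, 0, 0.2, 0, 0, 0]
    - [0, 0, 0, 0, 0, 0, 0]

```text
time: 17.28
eef_pos: [0.5248, 0.2179, 0.0365]
ee_rot: [[-0.992, 0.123, 0.0], [0.123, 0.992, -0.0], [-0.0, -0.0, -1.0]]
ft_force: [-1.6, -1.4, 5.2]
finger_gap: 0.176
```

Contact made (+5 N). Release and retreat.

Call:
drive_tool:
  plan:
    - [17, 0, 0, 0, 0, 0, 0]
    - [20, 0, 0, 0, 0, 0, 0]
    - [25, 0, 0, 0, 0, 0, 0]
    - [27, 0, 0, 0, 0, 0, 0]
    - [27, 0, 0, 0, 0, 0, 0]
    - [27, 0, 0, 0, 0, 0, 0]

```text
time: 17.78
eef_pos: [0.5247, 0.2179, 0.036]
ee_rot: [[-0.992, 0.123, 0.0], [0.123, 0.992, 0.0], [0.0, 0.0, -1.0]]
ft_force: [0.9, 0.2, -0.1]
finger_gap: 0.308
```

Call:
drive_tool:
  plan:
    - [27, 0, 0, -10, 0, 0, 0]
    - [27, 0, 0, -20, 0, 0, 0]
    - [27, 0, 0, -40, 0, 0, 0]
    - [27, 0, 0, -40, 0, 0, 0]
    - [27, 0, 0, -40, 0, 0, 0]
    - [27, -40, 0, 0, 0, 0, 0]
    - [27, -40, 0, 0, 0, 0, 0]
    - [27, -30, 0, 0, 0, 0, 0]

```text
time: 18.45
eef_pos: [0.637, 0.2033, 0.1888]
ee_rot: [[-0.992, 0.124, 0.004], [0.124, 0.992, 0.0], [-0.004, 0.001, -1.0]]
ft_force: [0.1, -0.2, -0.5]
finger_gap: 0.306
```

Call:
drive_tool:
  plan:
    - [27, 0, 0, 0, 0, 0, 0]
    - [27, 0, 0, 0, 0, 0, 0]
    - [27, 0, 0, 0, 0, 0, 0]

```text
time: 18.7
eef_pos: [0.633, 0.2047, 0.1862]
ee_rot: [[-0.992, 0.123, -0.001], [0.123, 0.992, 0.0], [0.001, 0.0, -1.0]]
ft_force: [-0.5, 0.9, 1.3]
finger_gap: 0.307
```

```bash
python3 - <<'E'
from h import *
d=grab("wrist","pics/w7.png");W=world(d); e=grab("side","pics/s7.png")
s=status.state(); print(s["time"],s["eef_pos"],s["finger_gap"],s["ft_force"])
c=np.array([.5244,.2173]);a=np.radians(-7.1);x=np.array([np.cos(a),np.sin(a)]);y=np.array([-x[1],x[0]])
for n,W in (("wrist",W),("side",world(e))):
  for nm,k,sh in (("chisel",1,(-.07,.025)),("ball",0,(-.05,.04)),("block",-1,(-.055,.04))):
    s_=(W[...,:2]-c)@x;t_=(W[...,:2]-c)@y-k*.076
    m=(W[...,2]>.0095+(0.003 if n=="side" else 0))&(W[...,2]<.045)&(abs(s_)<.09)&(abs(t_)<.03)
    p=W[m]
    f=fit(p,sh,a); q=np.array(f[0])-c-k*.076*y; print(n,nm,f,"off",(q@x).round(4),(q@y).round(4),"zmax",np.percentile(p[:,2],97).round(4))
for nm in ("side","scene"):
  W0=world(dict(np.load("pics/side0.png.npz"))); W1=world(e)
  print("point",[fit(comp(w,[.558,-.104]),(-.07,.02),0.06) for w in (W0,W1)]); break
E
```

```text
18.8 [0.63257781 0.20500637 0.18628312] 0.3066349115925018 [0.43858538 0.07818309 0.09121235]
wrist chisel (array([0.5413, 0.293 ]), np.float64(-7.05), np.float64(0.1394)) off 0.0074 0.0012 zmax 0.0235
wrist ball (array([0.5327, 0.2168]), np.float64(-7.39), np.float64(0.1335)) off 0.0083 0.0005 zmax 0.0311
wrist block (array([0.5177, 0.1377]), np.float64(-7.14), np.float64(0.1314)) off 0.0032 -0.0038 zmax 0.0292
side chisel (array([0.5353, 0.2967]), np.float64(-7.31), np.float64(0.1518)) off 0.001 0.0041 zmax 0.0235
side ball (array([0.5234, 0.221 ]), np.float64(-7.22), np.float64(0.149)) off -0.0014 0.0035 zmax 0.0321
side block (array([0.5085, 0.1418]), np.float64(-7.81), np.float64(0.152)) off -0.0064 -0.0009 zmax 0.0289
point [(array([ 0.5581, -0.1   ]), np.float64(2.87), np.float64(0.1495)), (array([ 0.5579, -0.0997]), np.float64(3.49), np.float64(0.1491))]
```

View pics/w7.png

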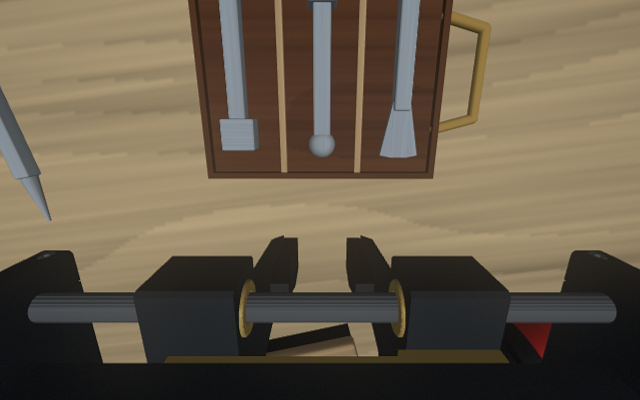

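View pics/s7.png

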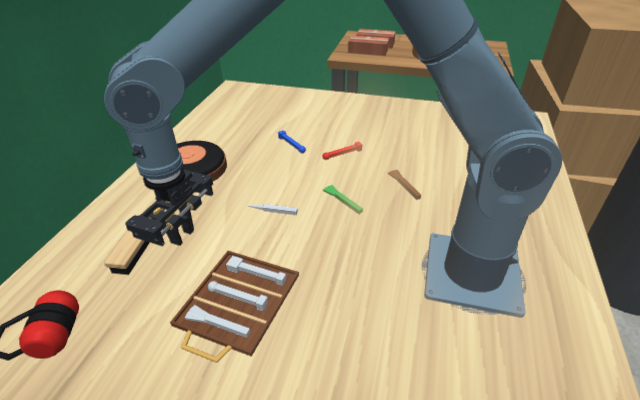

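All three tools lie straight in their lanes: chisel (217,322), ball punch (237,293) and block punch (256,270) in side. The gripper is clear of everything. In the wrist view the far ends of the tools are cut off, so its lengths come out short and its along-lane offsets are biased. The side view sees the full length.

```bash
python3 -c "
from h import *
print(order.finish_job())"
```

```text
the job is handed in; nothing more can be done
None
```

I put the steel fan-bladed chisel in the first lane, next to the handle, and the steel ball-ended punch in the middle lane. Each was lowered to within a fraction of a millimetre of the tray floor before I opened the jaws. I handed the job in at about 19 s; the hand-in reports no verdict.

| Last check (side camera) | Along the lane | Across the lane | Angle to the lane |
|---|---|---|---|
| Chisel | 1 mm | 4 mm | under 1° |
| Ball punch | −1 mm | 4 mm | under 1° |
| Block punch (not touched) | −6 mm | −1 mm | under 1° |

- **Heights:** the tops measured about 1–5 mm higher than expected for tools lying flat. The side camera put the chisel at 23.5 mm (expected 22) and the ball punch at 32.1 mm (expected 32). The block punch read about 29 mm against an expected 28.
- **Pointed punch:** it measured within 0.5 mm of where it started.
- **Disagreement:** the wrist camera's final along-lane offsets were 7–8 mm for the chisel and ball punch. The far ends of the tools were out of its frame, so I relied on the side view. Both readings are well inside 25 mm.
- **Gripper:** it was clear of everything at hand-in.

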